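# Click a sample tub's snap lid shut

### The arm

A 6-joint arm with a two-finger parallel gripper is mounted at the origin on the work surface. World frame = base frame: x ahead of the robot, y to its left, z up, the work surface at z = 0. Lengths are in m, angles in degrees, forces in N, time in s.
With the tool pointing down it reaches from about 0.4 to 0.825 m from the base axis. Payload 7 kg.
Tool frame: the origin (TCP) lies midway between the tips of the shut fingers; the grasp point (between the pads) lies r.grasp_offset behind it (r.grasp_offset is the distance from the TCP to the grasp point, in m); x points along the fingers, z is the direction in which the jaws open and shut, and the axes are right-handed (so a half turn about x gives the same grasp; the last joint's range is limited). The gripper opens to 88 mm and grips with 3 to 60 N. Pads are 19 mm wide; open, the fingers measure 130 mm over their backs; the gripper's body (78 mm by 193 mm) begins 47 mm behind the grasp point.
Start: joints at [83.027, 20.546, 0.682, 0, -70.136, -16.507], TCP at [0.269, 0.619, 0.227] pointing down, gripper open.
Joint ranges: [-176.03, 176.03], [-82.01, 121.73], [-58.28, 71.71], [-173.87, 95.51], [-174.79, -0.11], [-173.66, 173.66]. Speed limits (degrees/s): [136.94, 136.94, 172.46, 180, 180, 180].

### API

Orientations are given as [roll, pitch, yaw] about the fixed x, y, z axes, in that order (R = Rz(yaw) Ry(pitch) Rx(roll)).
In Python, from plant import readout, vision, close_job, r gives the robot as it stands.
- The arm moves only by the shell command python3 -m handwheel 'ROWS' [OPENING] [FORCE]. ROWS is JSON, a list that holds one entry, the list of rows, each a list of 4 numbers: the shift along the world's x, y, z in units of 40 mm (1.0 is 40 mm), then the turn about the world's z in units of 5 degrees (1.0 is 5 degrees). In form: [[[tx, ty, tz, roll], ...]]. A call has 1 to 8 rows; each row shifts and turns the pose as measured when the row begins; what a row does not reach is not made up. A row lasts 1/10 s, in which the tool goes at most 50 mm and 8.59 degrees, less where a joint would pass 70% of its speed; a pose out of reach is approached as far as the arm can. A call is refused whole if a number of a shift passes 1 or a number of a turn 1, either way. A call with a gripper value outside its range is refused whole. OPENING is the finger opening in mm, from 0 to 87.6, set as the call begins (- or left out, the last holds). The fingers move at their own pace and stop on an object; FORCE is the grip in N (left out, the last holds). Time passes only in rows, so rows that do not move let the fingers close. It gives the time, the measured TCP pose, the force and the opening at its end, in the units of the state.
- readout.get_state(): the state, without advancing time (a new reading comes with each control period).
- vision.capture(name): name is "scene" or "side" or "wrist"; returns the picture (480x640x3 uint8, blue, green, red); there is no depth.
- vision.get_calibration(name): a dict with "intrinsics" (3x3 intrinsics, pixels), "pose" (4x4, takes a point from camera to world coordinates). Camera axes: x right, y up, looking along -z (the intrinsics and any distortion apply to the point x, -y, -z); pixel columns grow to the right and rows downward; lengths in m; the calibration is good to about 2 mm. A picture is of the moment at which its call begins: read the wrist's pose just before it. get_calibration takes no time and is no camera call; for the wrist camera it gives the pose at the moment of the call.
- close_job(): hands the job in, once; it reports no verdict.
The state is a dict: "time_s": time; "joints": joint angles; "qd": joint speeds; "joint_torque": joint torques, N m; "tcp_pos": TCP position; "eef_rot": TCP orientation; "contact_force": force on the tool from outside, world axes, zero at the start; "moment": the same for the moment, N m; "gripper_width": finger opening in m.
Only numpy, scipy, OpenCV 4.12 (cv2) and the standard library are available. Lean on these libraries where they do the work, as an engineer would, in place of code of your own. Each camera call takes 0.05 s, during which the arm holds its last target.

### The job

The lid lies on the large white sample tub, but sections of its rim have sprung up. Press the rim down section by section until all four sections have clicked fully shut, then take your hand away. Only press: do not lift, tip or shove the tub, and leave the vials, dish, glassware and other containers around it where they are.

Things in the scene. Friction and masses are not known exactly. Their poses are not given: they have to be found in the camera images.
- tub: round white sample tub, loose, 0.5 to 0.8 kg, upright, any yaw: wall 134 mm across, lid 142 mm, 80 mm tall when shut. The foot is 132 mm across: presses within 66 mm of its axis cannot tip it. Origin: centre of its underside, z up. Rim section A lies on its +x side, B +y, C -x, D -y
- lid_center (a point): middle of the lid's fixed square centre panel (84 mm), 78 mm above the table, 2 mm lower than the shut sections. On each side of the panel one rim section is hinged: a circular segment 29 mm deep, 4 mm thick, with a thumb tab (22 mm wide, ending 80 mm from the tub's axis) at its middle
- section_a (a joint): hinge angle (rad) of rim section A, growing as it is pressed: 0 = sprung up, outer edge about 10 mm high; 0.36 = clicked shut, level. At the press point it takes about 7 N to start, less further down; past half-way (0.18) it snaps shut by itself, short of that it springs up again. Up at the start
- section_a_press (a point): the place to press on section A: on its top face, 20 mm out from its hinge line, on its centre line; 62 mm from the tub's axis and 80 mm above the table when shut, about 7 mm higher when up. It moves with the section
- section_b (a joint): hinge angle (rad) of rim section B, growing as it is pressed: 0 = sprung up, outer edge about 10 mm high; 0.36 = clicked shut, level. At the press point it takes about 7 N to start, less further down; past half-way (0.18) it snaps shut by itself, short of that it springs up again. Up at the start
- section_b_press (a point): the place to press on section B: on its top face, 20 mm out from its hinge line, on its centre line; 62 mm from the tub's axis and 80 mm above the table when shut, about 7 mm higher when up. It moves with the section
- section_c (a joint): hinge angle (rad) of rim section C, growing as it is pressed: 0 = sprung up, outer edge about 10 mm high; 0.36 = clicked shut, level. At the press point it takes about 7 N to start, less further down; past half-way (0.18) it snaps shut by itself, short of that it springs up again. Up at the start
- section_c_press (a point): the place to press on section C: on its top face, 20 mm out from its hinge line, on its centre line; 62 mm from the tub's axis and 80 mm above the table when shut, about 7 mm higher when up. It moves with the section
- section_d (a joint): hinge angle (rad) of rim section D, growing as it is pressed: 0 = sprung up, outer edge about 10 mm high; 0.36 = clicked shut, level. At the press point it takes about 7 N to start, less further down; past half-way (0.18) it snaps shut by itself, short of that it springs up again. Up or already shut at the start
- section_d_press (a point): the place to press on section D: on its top face, 20 mm out from its hinge line, on its centre line; 62 mm from the tub's axis and 80 mm above the table when shut, about 7 mm higher when up. It moves with the section
- vial_a: small amber glass vial with a black cap, 27 mm across, 47 mm tall, standing close beside the tub. Origin: centre of its underside. Leave alone
- vial_b: a second vial, the same as vial_a, also close beside the tub. Leave alone
- dish: clear round culture dish, 92 mm across, 16 mm high, lying close beside the tub. Origin: centre of its underside. Leave alone
- flask: conical glass flask with yellowish contents, 84 mm across at the foot, 134 mm tall, to the right (-y). Origin: centre of its underside. Leave alone
- bottle: round glass bottle with an orange cap, 86 mm across, 158 mm tall, to the right (-y). Origin: centre of its underside. Leave alone
- small_tub: smaller white round tub with a one-piece lid, already closed, 82 mm across, 56 mm tall, to the left (+y). Origin: centre of its underside. Leave alone
- carton: cardboard carton 90 x 140 x 45 mm lying flat, to the left (+y). Origin: centre of its underside. Leave alone
Mind the look-alikes: they are no part of the job. What is meant by the tub is not orange or red, and is the smaller of those in its own colour.

How it is judged:
By the outcome, as a careful person would: the job done as asked, in the order asked, and still so for the second after the job is handed in, with the robot touching nothing.
It also fails if it takes over 40 s, if anything falls off the work surface, if the arm or the gripper's body presses on something with over 40 N, if the wrist force passes 120 N, or if a joint passes its speed limit or range.

## Working session

There is one attempt and no reset: what is moved stays moved. The work goes in short steps, Python scripts to look and compute and a shell command to move; the robot and the scene stay as the last step left them, time stands still between calls to the robot, and variables do not carry over. Pictures are saved under pics/ and viewed, and the job is handed in when it is done.

```bash
ls; mkdir -p pics; python3 - <<'E'
from plant import readout, vision, r
import cv2
print(readout.get_state(), r.grasp_offset)
for n in ("scene","side","wrist"):
    c=vision.get_calibration(n); print(n,c)
    cv2.imwrite(f"pics/{n}0.png",vision.capture(n))
E
```

```text
pics
{'time_s': 0.0, 'joints': array([ 8.30278885e+01,  2.05915162e+01,  6.36332339e-01, -2.14554313e-02,
       -7.01356427e+01, -1.65073289e+01]), 'qd': array([ 0.07656292,  0.00032866, -0.03282053,  0.0114537 , -0.00625166,
        0.06056989]), 'joint_torque': array([-7.04717295e-04, -5.82710302e+01,  2.93055314e+01,  6.99729145e+00,
        7.01461133e-03, -1.67542430e-04]), 'tcp_pos': array([0.26875318, 0.61867813, 0.225637  ]), 'eef_rot': array([   3.98855575,   89.90696023, -109.49819116]), 'contact_force': array([-0.5551601 ,  0.03707971,  0.41014498]), 'moment': array([-0.0083744 , -0.05632771,  0.0297098 ]), 'gripper_width': 0.08747427356446456} 0.0188
scene {'intrinsics': array([[436.96828908,   0.        , 315.04839012],
       [  0.        , 436.96828908, 247.07254416],
       [  0.        ,   0.        ,   1.        ]]), 'pose': array([[ 0.04005762, -0.6197712 ,  0.78375956,  1.22171   ],
       [ 0.99900425,  0.04026299, -0.01922004, -0.01741971],
       [-0.01964448,  0.78374904,  0.6207669 ,  0.68731467],
       [ 0.        ,  0.        ,  0.        ,  1.        ]])
[... 256 characters left out ...]
8612354e-01],
       [-6.19989033e-02, -6.13254413e-01,  7.87448513e-01,
         7.24656757e-01],
       [ 6.71257879e-04,  7.88940514e-01,  6.14469214e-01,
         6.22607287e-01],
       [ 0.00000000e+00,  0.00000000e+00,  0.00000000e+00,
         1.00000000e+00]])}
wrist {'intrinsics': array([[366.24736864,   0.        , 318.78143265],
       [  0.        , 366.24736864, 236.84163365],
       [  0.        ,   0.        ,   1.        ]]), 'pose': array([[-0.39875957,  0.87874758,  0.26228516,  0.34124613],
       [-0.91705478, -0.38246205, -0.11284195,  0.58826478],
       [ 0.00115453, -0.28552666,  0.95837007,  0.38363068],
       [ 0.        ,  0.        ,  0.        ,  1.        ]])}
```

View pics/scene0.png

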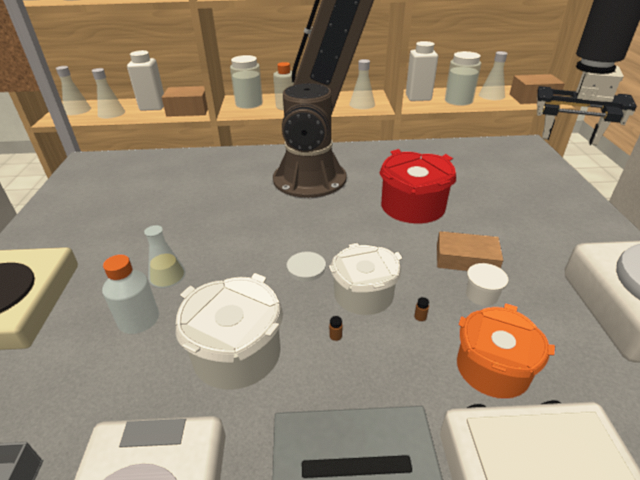

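View pics/side0.png

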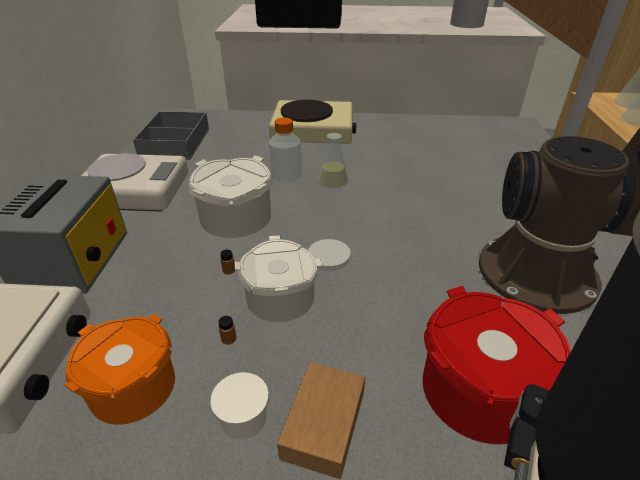

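The target is the smaller white tub, at (366,275) in the scene view and (278,272) in the side view. The larger white tub is a look-alike. I'll enlarge both views.

```bash
cat > h.py <<'E'
import numpy as np, cv2
from plant import vision, readout
def ray(n,u,v,c=None):
    c=c or vision.get_calibration(n); K=c["intrinsics"];P=c["pose"]
    d=np.array([(u-K[0,2])/K[0,0],-(v-K[1,2])/K[1,1],-1.]); return P[:3,3],P[:3,:3]@d
def pix(n,u,v,z,c=None):
    o,d=ray(n,u,v,c); return o+d*(z-o[2])/d[2]
def proj(n,p,c=None):
    c=c or vision.get_calibration(n); K=c["intrinsics"];P=c["pose"]
    q=P[:3,:3].T@(np.asarray(p)-P[:3,3]); return np.array([K[0,0]*q[0]/-q[2]+K[0,2],K[1,1]*-q[1]/-q[2]+K[1,2]])
E
python3 - <<'E'
import cv2
a=cv2.imread("pics/scene0.png")[230:330,310:440]; b=cv2.imread("pics/side0.png")[225:325,215:355]
cv2.imwrite("pics/sc1.png",cv2.resize(a,None,fx=6,fy=6,interpolation=cv2.INTER_CUBIC))
cv2.imwrite("pics/si1.png",cv2.resize(b,None,fx=5.5,fy=5.5,interpolation=cv2.INTER_CUBIC))
E
```

```text
(no output)
```

View pics/sc1.png

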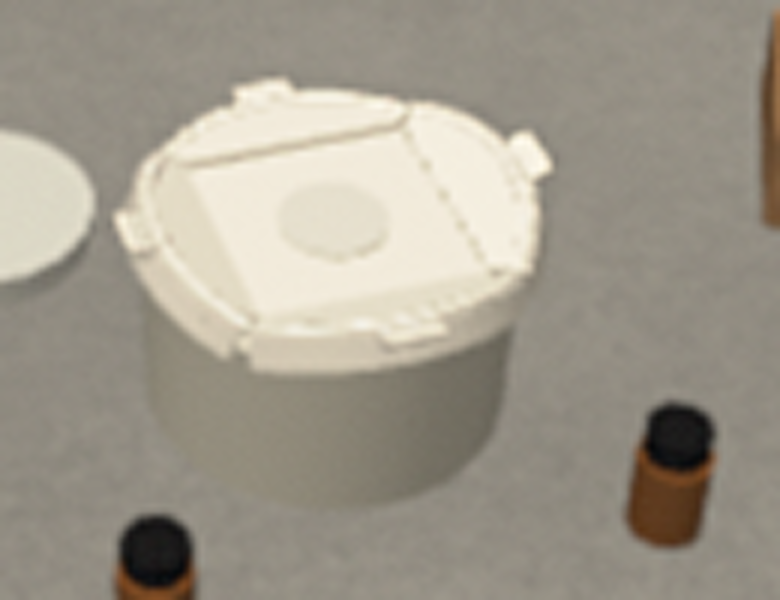

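View pics/si1.png

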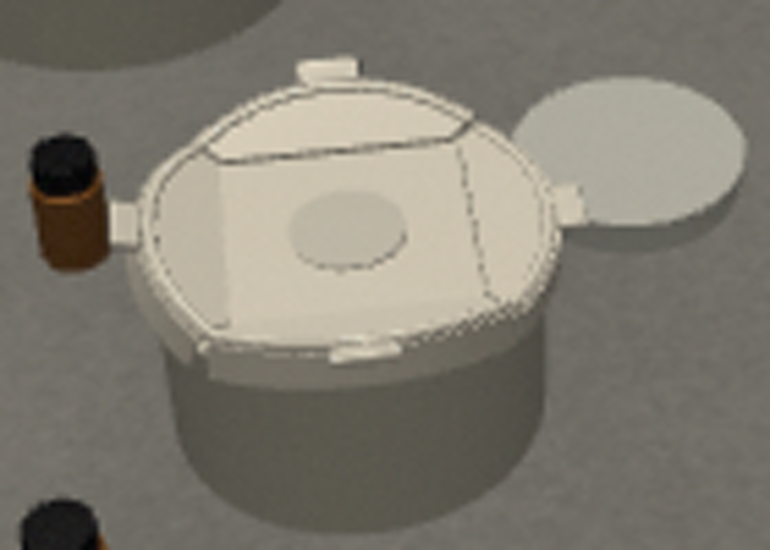

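```bash
python3 - <<'E'
from h import *
S=lambda u,v:(310+u/6,230+v/6); T=lambda u,v:(215+u/5.5,225+v/5.5)
pts={'cen':((334,220),(348,230)),'-y':((135,230),(328,70)),'-x':((264,93),(570,203)),'+y':((530,155),(365,350)),'+x':((408,332),(125,222))}
C=None
for k,(s,t) in pts.items():
    o1,d1=ray("scene",*S(*s));o2,d2=ray("side",*T(*t));d1=d1/np.linalg.norm(d1);d2=d2/np.linalg.norm(d2)
    A=sum(np.eye(3)-np.outer(d,d) for d in(d1,d2));b=sum((np.eye(3)-np.outer(d,d))@o for o,d in((o1,d1),(o2,d2)))
    p=np.linalg.solve(A,b)
    if C is None:C=p
    e=p-C
    print(k,p.round(4),np.hypot(*e[:2]).round(4),np.degrees(np.arctan2(e[1],e[0])).round(1), pix("scene",*S(*s),.078).round(4),pix("side",*T(*t),.078).round(4))
E
```

```text
cen [0.524  0.1055 0.0772] 0.0 0.0 [0.5262 0.1058 0.078 ] [0.5233 0.1051 0.078 ]
-y [0.54   0.0339 0.0902] 0.0733 -77.4 [0.5271 0.0354 0.078 ] [0.5426 0.017  0.078 ]
-x [0.4502 0.0884 0.078 ] 0.0757 -167.0 [0.4524 0.0892 0.078 ] [0.4494 0.0863 0.078 ]
+y [0.5083 0.1767 0.0905] 0.073 102.4 [0.4949 0.1813 0.078 ] [0.5101 0.1625 0.078 ]
+x [0.5957 0.1199 0.0895] 0.0731 11.4 [0.5847 0.1231 0.078 ] [0.5993 0.1057 0.078 ]
```

```bash
python3 - <<'E'
from h import *
for k,(u,v,z) in {'flask':(165,278,0),'bottle':(135,325,0),'red front':(415,218,0),'bigwhite front':(233,382,0),'vial1':(335,338,0),'vial2':(421,318,0),'dish':(306,265,.016),'smalltub':(487,277,.056),'carton':(470,245,.045)}.items():
    print(k,pix("scene",u,v,z).round(3))
for k,(u,v,w,x) in {'red lid':(418,172,497,345),'bigwhite lid':(229,315,231,180),'orange':(504,340,119,355)}.items():
    o1,d1=ray("scene",u,v);o2,d2=ray("side",w,x)
    A=np.stack([d1,-d2],1);s=np.linalg.lstsq(A,o2-o1,rcond=None)[0];print(k,o1+s[0]*d1,o2+s[1]*d2)
E
```

```text
flask [ 0.448 -0.353  0.   ]
bottle [ 0.592 -0.382  0.   ]
red front [0.243 0.283 0.   ]
bigwhite front [ 0.742 -0.162  0.   ]
vial1 [0.65  0.032 0.   ]
vial2 [0.607 0.215 0.   ]
dish [ 0.441 -0.021  0.016]
smalltub [0.55  0.362 0.056]
carton [0.427 0.367 0.045]
red lid [0.17878738 0.29222093 0.10624246] [0.17726948 0.29073749 0.10817634]
bigwhite lid [ 0.66969013 -0.163315    0.10081433] [ 0.66861922 -0.16437235  0.10208531]
orange [0.73583923 0.3214629  0.07795275] [0.73457866 0.32010834 0.07820455]
```

View pics/wrist0.png

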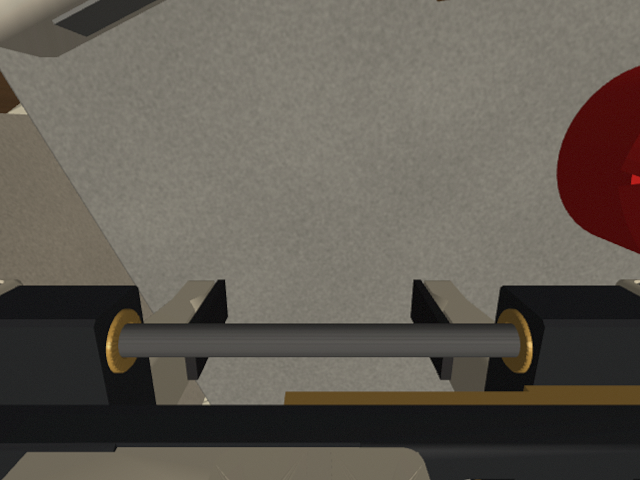

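Section at -x (-167°) looks already shut; the other three are up. Tub axis ≈ (0.5243, 0.1055), yaw ≡ 12.5° mod 90. I'll close the fingers and move above the +y section.

```bash
python3 -m handwheel '[[[0.53,-1,0,-1],[0.53,-1,0,-1],[0.53,-1,0,-1],[0.53,-1,0,-1],[0.53,-1,0,-1],[0.53,-1,0,-1],[0.53,-1,0,-1],[0.53,-1,0,-1]]]' 0 20
```

```text
time_s: 0.95
tcp_pos: [0.4388, 0.2901, 0.2217]
eef_rot: [15.3, 89.7, -139.2]
contact_force: [1.8, 0.3, -0.2]
gripper_width: 0.0289
```

```bash
python3 -m handwheel '[[[0.5,-0.9,-0.4,-0.8],[0.5,-0.9,-0.5,-0.8],[0.5,-0.8,-0.5,-0.8],[0.3,-0.5,-0.4,-0.2],[0,0,0,0]]]' 0 20
python3 - <<'E'
from h import *
c=vision.get_calibration("wrist");s=readout.get_state();print(s['tcp_pos'],s['eef_rot'],s['contact_force'])
cv2.imwrite("pics/w1.png",vision.capture("wrist"));
print(c)
for t in(12.5,102.5,192.5,282.5):
    p=[.5243+.062*np.cos(np.radians(t)),.1055+.062*np.sin(np.radians(t)),.08];print(t,np.round(p,4),proj("wrist",p,c))
print(proj("wrist",[.5243,.1055,.078],c))
E
```

```text
time_s: 1.45
tcp_pos: [0.5137, 0.1562, 0.1483]
eef_rot: [4.7, 89.8, -163.8]
contact_force: [-0.5, -0.5, -0.1]
gripper_width: 0.0008
[0.51374881 0.15616956 0.14827506] [   4.70447714   89.80715292 -163.83735065] [-0.5096694  -0.50002223 -0.14080009]
{'intrinsics': array([[366.24736864,   0.        , 318.78143265],
       [  0.        , 366.24736864, 236.84163365],
       [  0.        ,   0.        ,   1.        ]]), 'pose': array([[-0.98011299,  0.18961006,  0.05853683,  0.53074257],
       [-0.19843181, -0.93918133, -0.28029135,  0.08042772],
       [ 0.00183064, -0.28633277,  0.95812849,  0.30617108],
       [ 0.        ,  0.        ,  0.        ,  1.        ]])}
12.5 [0.5848 0.1189 0.08  ] [219.08365133 173.38736771]
102.5 [0.5109 0.166  0.08  ] [321.91077874 266.22262605]
192.5 [0.4638 0.0921 0.08  ] [421.70063335 169.57998741]
282.5 [0.5377 0.045  0.08  ] [318.39812585  60.44886577]
[320.2748199  171.11168034]
```

View pics/w1.png

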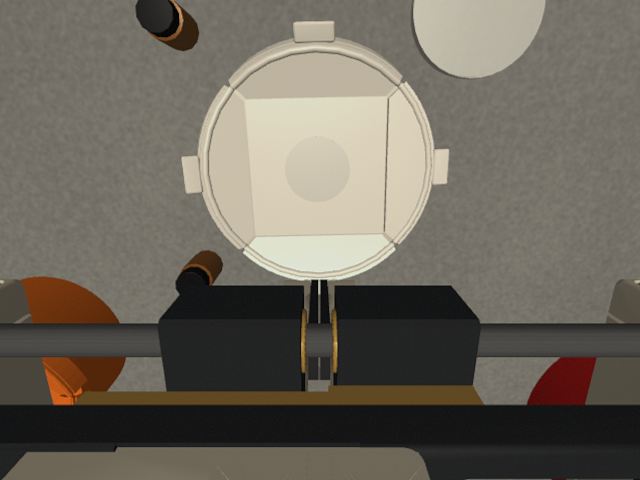

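The wrist view shows the shut section on the right (tab at 441,166) and three raised sections. The disc is at (318,168), within 2 mm of the estimate. The shut fingers are narrow along the jaw axis, so this yaw suits every section. Next I press the +y section.

```bash
python3 -m handwheel '[[[0,0.1,-0.5,0.1],[0,0,-0.5,0],[0,0,-0.2,0],[0,0,-0.1,0],[0,0,0,0]]]'
```

```text
time_s: 2.0
tcp_pos: [0.515, 0.1646, 0.0991]
eef_rot: [-151.6, 89.8, 40.6]
contact_force: [0.1, -1.1, 0.9]
gripper_width: 0.0006
```

```bash
python3 -m handwheel '[[[-0.05,-0.1,0,0],[0,0,-0.1,0],[0,0,-0.1,0],[0,0,0,0]]]'
```

```text
time_s: 2.4
tcp_pos: [0.5139, 0.1617, 0.0931]
eef_rot: [-155.8, 89.6, 36.5]
contact_force: [-0.0, -0.4, -0.5]
gripper_width: 0.0002
```

```bash
python3 -m handwheel '[[[0,-0.04,-0.1,0],[0,0,-0.1,0],[0,0,0,0]]]'
```

```text
time_s: 2.7
tcp_pos: [0.5149, 0.1605, 0.0858]
eef_rot: [-157.1, 89.4, 35.3]
contact_force: [-0.5, -0.3, 0.3]
gripper_width: 0.0005
```

```bash
python3 -m handwheel '[[[0,0,-0.06,0],[0,0,-0.04,0],[0,0,0,0]]]'
```

```text
time_s: 3.0
tcp_pos: [0.5147, 0.1602, 0.0811]
eef_rot: [-157.1, 89.5, 35.2]
contact_force: [-0.9, 1.0, 0.1]
gripper_width: 0.0002
```

Almost no force at 81 mm, so I'll look before going on.

```bash
cat > look.py <<'E'
import sys
from h import *
n=sys.argv[1]
s=readout.get_state();print(s['time_s'],s['tcp_pos'],s['contact_force'])
a=vision.capture("scene")[200:320,300:440]; b=vision.capture("side")[205:325,215:355]
im=np.vstack([cv2.resize(x,None,fx=4,fy=4,interpolation=cv2.INTER_CUBIC)[:300*1] if 0 else cv2.resize(x,(350*1,300)) for x in(a,b)])
im=np.hstack([cv2.resize(x,(400,343),interpolation=cv2.INTER_CUBIC) for x in (a,b)])
cv2.imwrite(f"pics/{n}.png",im); cv2.imwrite(f"pics/{n}w.png",vision.capture("wrist"))
E
python3 look.py l1
```

```text
3.0 [0.51470115 0.16021237 0.08109263] [-0.89643123  1.03760291  0.12096813]
```

View pics/l1.png

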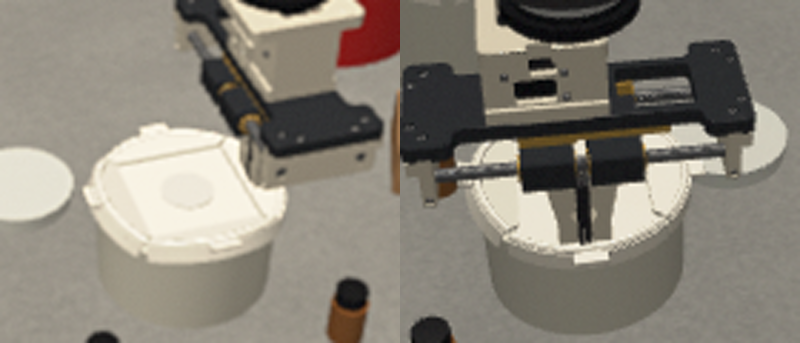

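View pics/l1w.png

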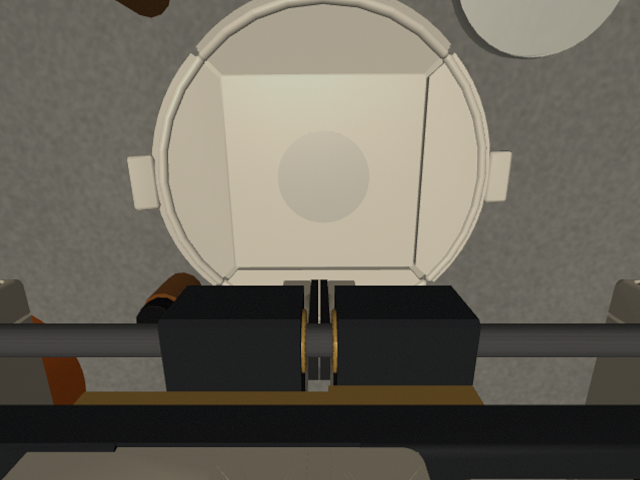

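The panel gap now shows at the bottom (y≈267), as on the shut section, so +y seems to have snapped down. I'll push a little further to confirm it is level.

```bash
python3 -m handwheel '[[[0,0,-0.04,0],[0,0,-0.04,0],[0,0,0,0]]]'
```

```text
time_s: 3.45
tcp_pos: [0.5153, 0.1605, 0.0806]
eef_rot: [-160.7, 89.4, 31.7]
contact_force: [0.5, -0.0, -0.9]
gripper_width: 0.0006
```

```bash
python3 -m handwheel '[[[0,0,-0.06,0],[0,0,-0.06,0]]]'
```

```text
time_s: 3.65
tcp_pos: [0.5158, 0.1608, 0.0798]
eef_rot: [-165.4, 89.3, 27.0]
contact_force: [-15.8, -1.3, 35.7]
gripper_width: 0.0004
```

Hard stop at 79.8 mm with 36 N, so the +y section is shut. Lift and cross to the -y section.

```bash
python3 -m handwheel '[[[0,0,0.4,0],[0,0,0.4,0],[0.1,-0.6,0,0],[0.15,-0.8,0,0],[0.15,-0.8,0,0],[0.1,-0.5,0,0],[0,0,0,0]]]'
python3 look.py l2
```

```text
time_s: 4.35
tcp_pos: [0.5367, 0.0507, 0.1135]
eef_rot: [-165.0, 89.1, 27.7]
contact_force: [-0.3, 0.4, -0.5]
gripper_width: 0.0004
4.35 [0.53669298 0.0507223  0.11350308] [-0.28792383  0.41408432 -0.5333854 ]
```

View pics/l2.png

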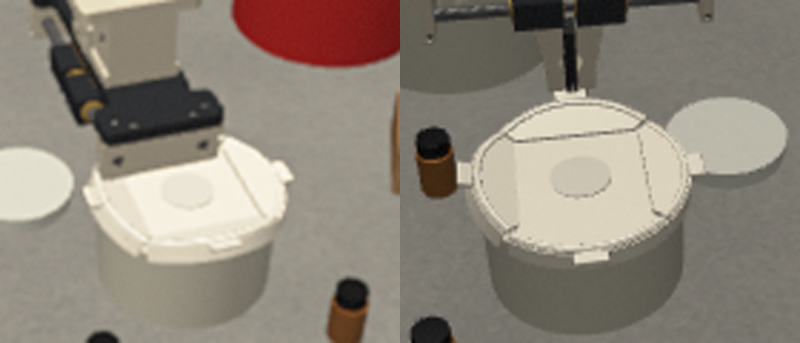

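The +y section is shut (its tab is at (590,257), lower and flush) and the tub has not moved. Now press the -y section.

```bash
python3 -m handwheel '[[[0,0,-0.25,0],[0,0,-0.2,0],[0,0,-0.1,0],[0,0,-0.1,0],[0,0,-0.06,0]]]'
```

```text
time_s: 5.0
tcp_pos: [0.537, 0.0554, 0.0833]
eef_rot: [-169.0, 89.0, 24.1]
contact_force: [-0.5, -0.8, 2.2]
gripper_width: 0.0004
```

```bash
python3 -m handwheel '[[[0,0,0.15,0],[0,-0.15,0.05,0],[0,0,0,0]]]'; python3 look.py l3
```

```text
time_s: 5.3
tcp_pos: [0.5366, 0.0494, 0.0911]
eef_rot: [-168.6, 89.1, 24.5]
contact_force: [0.1, 0.1, 0.2]
gripper_width: 0.0002
5.3 [0.53659282 0.049417   0.09113987] [0.12665082 0.14766617 0.1664268 ]
```

View pics/l3.png

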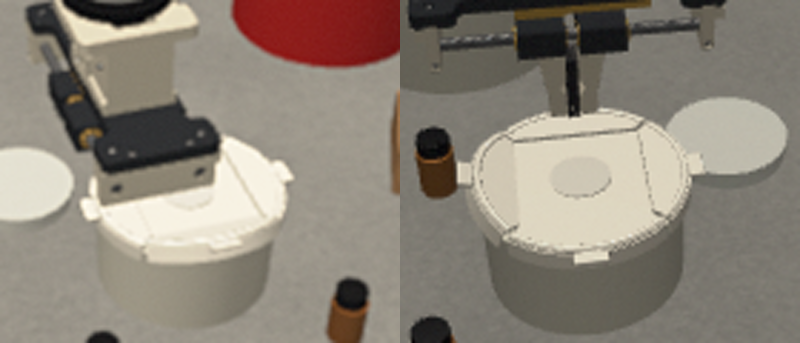

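The -y rim has dropped. Press once more to confirm.

```bash
python3 -m handwheel '[[[0,-0.05,-0.1,0],[0,0,-0.1,0],[0,0,-0.06,0],[0,0,-0.05,0],[0,0,-0.05,0]]]'
```

```text
time_s: 5.95
tcp_pos: [0.5371, 0.0474, 0.0798]
eef_rot: [-174.1, 89.0, 19.1]
contact_force: [-12.7, 2.9, 29.5]
gripper_width: 0.0003
```

Hard stop at level. Next is the +x section at (0.5855, 0.118).

```bash
python3 -m handwheel '[[[0,0,0.4,0],[0,0,0.4,0],[0.5,0.5,0,0],[0.5,0.7,0,0],[0.2,0.5,0,0],[0,0,0,0],[0,0,0,0]]]'
```

```text
time_s: 6.65
tcp_pos: [0.5852, 0.1177, 0.1125]
eef_rot: [-173.3, 89.1, 19.9]
contact_force: [0.1, -1.1, -0.3]
gripper_width: 0.0003
```

```bash
python3 -m handwheel '[[[0,0,-0.25,0],[0,0,-0.2,0],[0,0,-0.1,0],[0,0,-0.1,0],[0,0,0,0]]]'
```

```text
time_s: 7.15
tcp_pos: [0.5841, 0.116, 0.084]
eef_rot: [-173.4, 89.1, 19.7]
contact_force: [-0.7, -0.1, -0.4]
gripper_width: 0.0004
```

```bash
python3 -m handwheel '[[[0,0,-0.06,0],[0,0,-0.05,0],[0,0,-0.05,0]]]'
```

```text
time_s: 7.45
tcp_pos: [0.5842, 0.1155, 0.0799]
eef_rot: [-176.1, 89.0, 17.1]
contact_force: [-9.0, 0.3, 26.2]
gripper_width: 0.0002
```

Hard stop again. Lift clear and inspect all four sections.

```bash
python3 -m handwheel '[[[0,0,0.5,0],[0,0,1,0],[0,0,1,0],[0,0.5,1,0],[0,1,0.5,0],[0,1,0,0],[0,1,0,0],[0,1,0,0]]]'
python3 - <<'E'
from h import *
im=[vision.capture("scene"),vision.capture("side")]
cv2.imwrite("pics/f_scene.png",im[0]);cv2.imwrite("pics/f_side.png",im[1]);cv2.imwrite("pics/f_w.png",vision.capture("wrist"))
a=im[0][235:325,320:425];b=im[1][225:325,215:355]
cv2.imwrite("pics/f.png",np.hstack([cv2.resize(x,(400,340),interpolation=cv2.INTER_CUBIC) for x in(a,b)]))
for n,k in(("scene",0),("side",1)):
    o=cv2.imread(f"pics/{n}0.png");d=cv2.absdiff(o,im[k]).max(2)
    cv2.imwrite(f"pics/d_{n}.png",cv2.convertScaleAbs(d,alpha=4))
cv2.imwrite("pics/d.png",cv2.resize(np.hstack([cv2.imread("pics/d_scene.png"),cv2.imread("pics/d_side.png")]),(800,300)))
E
```

```text
time_s: 8.25
tcp_pos: [0.5811, 0.2949, 0.2483]
eef_rot: [-169.5, 89.0, 23.2]
contact_force: [0.5, -0.1, -0.3]
gripper_width: 0.0005
```

View pics/f.png

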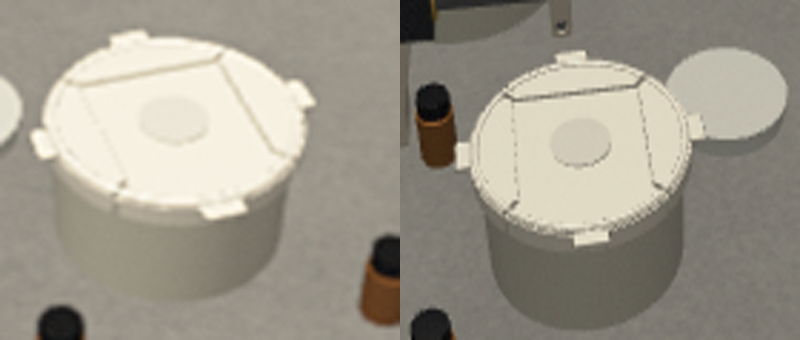

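View pics/f_w.png

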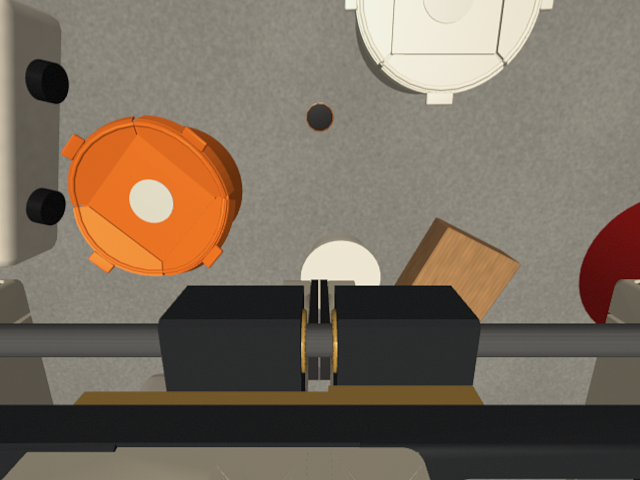

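View pics/d.png

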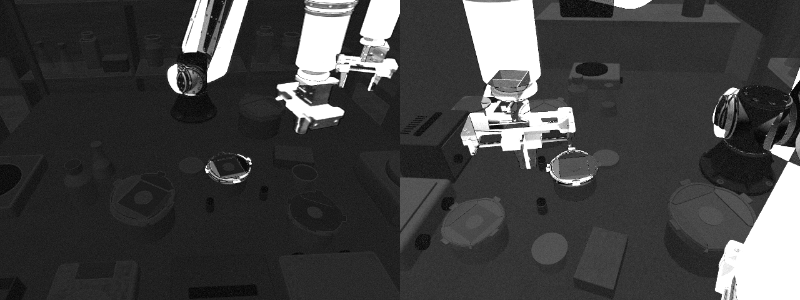

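All four sections are level and evenly lit, with the gap lines all round. The difference image shows changes only in the arm and the lid rim. The arm is clear, so I'll let it settle, check the tab heights and hand in.

```bash
python3 -m handwheel '[[[0,0,0,0],[0,0,0,0],[0,0,0,0]]]'
python3 - <<'E'
from h import *
S=lambda u,v:(320+u*105/400,235+v*90/340); T=lambda u,v:(215+u*140/400,225+v*100/340)
for k,(s,t) in {'cen':((174,119),(180,142)),'-y':((45,143),(171,58)),'-x':((130,40),(295,126)),'+y':((298,95),(192,238)),'+x':((223,210),(62,155))}.items():
    o1,d1=ray("scene",*S(*s));o2,d2=ray("side",*T(*t))
    l=np.linalg.lstsq(np.stack([d1,-d2],1),o2-o1,rcond=None)[0];print(k,((o1+l[0]*d1+o2+l[1]*d2)/2).round(4))
from plant import close_job
print(close_job())
E
```

```text
time_s: 8.7
tcp_pos: [0.5802, 0.2937, 0.246]
eef_rot: [-174.1, 89.3, 18.7]
contact_force: [-0.6, 1.0, 0.5]
gripper_width: 0.0005
cen [0.5243 0.1056 0.0777]
-y [0.5405 0.0325 0.0782]
-x [0.4508 0.0887 0.0781]
+y [0.5072 0.1782 0.0771]
+x [0.5986 0.1214 0.0779]
the job is handed in; nothing more can be done
None
```

All four rim sections of the smaller white tub are shut, and I handed the job in at about 8.7 s with the arm clear of everything.

- **Pressing:** I pressed the three raised sections (+y, -y and +x sides) with the shut fingers. Each ended at a hard stop level with the lid, at a tool height of about 80 mm, with a total force of about 28 to 39 N. The fourth section, on the -x side, was already shut, so I left it alone.
- **Final checks:** In the camera images all four tabs measure 77–78 mm high; the raised ones were about 90 mm before. The tub's centre is within 1 mm of where it started, and before-and-after images show changes only in the arm and the lid rim.
- **What went less well:** On the first -y press the tool drifted about 5 mm inward. I raised it, re-centred and pressed again. The confirming presses also put 9 to 16 N of sideways force on the lid, but the tub did not visibly move.

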